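# Gauge the open bushing on a watchmaker's pin-gauge stand

### The arm

A 6-joint arm with a two-finger parallel gripper is mounted at the origin on the work surface. World frame = base frame: x ahead of the robot, y to its left, z up, the work surface at z = 0. Lengths are in mm, angles in rad, forces in N, time in s.
With the tool pointing down it reaches from about 350 to 975 mm from the base axis. Payload 7.1 kg.
Tool frame: the origin (TCP) lies at the very end of the fingers, on their centre line; the grasp point (between the pads) lies 19 mm behind it (ctrl.pinch_z is the distance from the TCP to the grasp point, in mm); z points along the fingers, y is the direction in which the jaws open and shut (so a half turn about z gives the same grasp; the last joint's range is limited). The gripper opens to 88 mm and grips with 3 to 60 N. Pads are 20 mm wide; open, the fingers measure 115 mm over their backs; the gripper's body (75 mm by 178 mm) begins 61 mm behind the grasp point.
Start: joints at [-1.285, 0.423, 1.63, -0, 1.089, -0.019], TCP at [187.582, -596.169, 222.675] pointing down, gripper open.
Joint ranges: [-3, 3], [-0.9, 2.11], [0.09, 2.58], [-1.31, 4.45], [0.11, 2.69], [-2.54, 2.54]. Speed limits (rad/s): [2.39, 2.39, 3.01, 3.14, 3.14, 3.14].

### API

Orientations are given as a rotation vector (axis times angle).
In Python, from workcell import ctrl gives the robot as it stands.
- The arm moves only by the shell command python3 -m inch 'ROWS' [OPENING]. ROWS is JSON, a list of rows, each an object with "xyz": the shift along the tool's x, y, z in cm, a list of three; "spin": the turn about the tool's z in degrees. A call has 1 to 20 rows; each row is the pose to reach, as a shift and turn from the pose measured when the call began, along the tool's axes at that moment; what a row does not reach only later rows make up. A row lasts 1/10 s, in which the tool goes at most 50 mm and 8.59 degrees, less where a joint would pass 70% of its speed; a pose out of reach is approached as far as the arm can. A call with a gripper value outside its range is refused whole. OPENING is the closure, from 0 (fully open) to 1 (shut), set as the call begins (- or left out, the last holds). The fingers move at their own pace and stop on an object; the grip force is fixed at half the most. Time passes only in rows, so rows that repeat a pose let the fingers close. It gives the time, the measured TCP pose, the force and the opening at its end, in the units of the state.
- ctrl.get_obs(): the state, without advancing time (a new reading comes with each control period).
- ctrl.get_image(name): name is "side" or "top"; returns the picture (400x640x3 uint8, red, green, blue); there is no depth.
- ctrl.camera_info(name): a dict with "camera_matrix" (3x3 intrinsics, pixels), "R" (3x3) and "t" (3): a world point X has camera coordinates R X + t. Camera axes: x right, y down, z forward; pixel columns grow to the right and rows downward; lengths in mm; the calibration is good to about 2 mm. A picture is of the moment at which its call begins. camera_info takes no time and is no camera call.
- ctrl.close_job(): hands the job in, once; it reports no verdict.
The state is a dict: "t": time; "qpos": joint angles; "qvel": joint speeds; "joint_torque": joint torques, N m; "ee_pos": TCP position; "orientation": TCP orientation; "ft_force": force on the tool from outside, world axes, zero at the start; "moment": the same for the moment, N m; "width": finger opening in mm.
Only numpy, scipy, OpenCV 4.12 (cv2) and the standard library are available. Lean on these libraries where they do the work, as an engineer would, in place of code of your own. Each camera call takes 0.05 s, during which the arm holds its last target. There are 200 camera calls.

### The job

Two carriers sit in the track of the pin-gauge stand: slide the one whose brass plate has an open bushing along the track until its opening is right beneath the gauge pin, then press the pin's black cap all the way down so that the pin goes fully into the bushing, and leave it there. The carrier must stay flat in the track; leave the capped carrier and the things around the stand where they are.

Things in the scene. Friction and masses are not known exactly. Their poses are not given: they have to be found in the camera images.
- stand: Fixed gauge stand, steel base 10 mm high, spanning x -38 to +62, y -200 to +200 mm. Track along its y, open at both ends, between two rails (inner faces x = -23.5 and +23.5 mm, 12 mm wide, tops at z = 16 mm; an index line on each at y = 0). Column at x = 40 to 60 mm, 30 mm wide, 56 mm high. Origin: on the table, mid-track, exactly under the pin's axis; z up.
- head (a point): Front end of the column's head, the 22 mm wide (y) bar at z = 46 to 56 mm that reaches over mid-track and guides the pin: centre of its top front edge, 56 mm above the table, 14 mm in front of the pin's axis.
- gauge_pin (a joint): Travel of the gauge pin down through the head: 0 = fully up, 0.020 m = fully down. Moves vertically, stays where it is left (about 4 N to move it). The steel pin is 6 mm in diameter with a tapered point (8 mm long, 2 mm wide at the tip), and carries a black cap 24 mm in diameter, 9 mm high.
- pin_tip (a point): Lower tip of the gauge pin, on its axis; 41 mm above the table when fully up, 21 mm when fully down.
- pin_cap (a point): Centre of the flat top of the pin's black cap: 86 mm above the table when fully up, 66 mm when fully down.
- open_carrier: Loose grey plastic carrier with the OPEN bushing, 200 g: block 45 mm (x) x 80 mm (y, along the track) x 22 mm high, sitting in the track (underside 10 mm above the table, flat ends 40 mm either way along y); on it a round brass plate 40 mm wide, 5 mm thick, with an open round hole in the middle. Origin: centre of the block's underside.
- bushing (a point): Centre of the mouth of the open bushing, at the middle of the open carrier, 27 mm above its underside (37 mm above the table): hole 9 mm in diameter, 23 mm deep, straight down.
- capped_carrier: Loose carrier of the same make and size in the other half of the track, but its brass plate is closed by a steel dome 20 mm wide, 6 mm high: not the one to gauge. Origin: centre of its underside.
- loupe: Bystander: black eye loupe standing on the table behind the stand, 38 mm across, 36 mm high. Origin: centre of its underside.
- parts_jar: Bystander: small glass jar with steel cap standing behind the stand, 36 mm across, 35 mm high. Origin: centre of its underside.
- screwdriver: Bystander: screwdriver 120 mm long lying on the table in front of the stand (on the robot's side). Origin: at its middle, on the table side; its x axis runs along it, roughly along the track.
There are look-alikes about, which are no part of the job. Leave any orange look-alike of the open_carrier alone.

How it is judged (in metres and radians):
On the way:
1. the open bushing is beneath the gauge pin while the pin is still up (horizontal distance between bushing and pin_tip below 0.005 m and value of joint gauge_pin below 0.006 m), for 0.2 s.
At the end, for the whole second after the job is handed in: The gauge pin is down (joint above 17 of 20 mm) inside the open bushing (pin tip and bushing centre within 3 mm horizontally), the open carrier is flat in the track (underside less than 3 mm above the base, tilt below 0.06 rad) and at rest, and the capped carrier is within 20 mm of where it started (value of joint gauge_pin above 0.017 m and horizontal distance between bushing and pin_tip below 0.003 m and z of open_carrier in the frame of stand below 0.013 m and angle between open_carrier's own z axis and vertical below 0.06 rad and linear speed of open_carrier below 0.01 m/s and distance of capped_carrier from where it was at the start of the episode below 0.02 m); the robot touches nothing.
It fails at once if the capped carrier or a bystander (loupe, jar, screwdriver) is moved by more than 20 mm (carrier) or 30 mm (distance of capped_carrier from where it was at the start of the episode above 0.02 m or distance of any of loupe, parts_jar, screwdriver from where it was at the start of the episode above 0.03 m).
It also fails if it takes over 48 s, if anything falls off the work surface, if the arm or the gripper's body presses on something with over 40 N, if the wrist force passes 120 N, or if a joint passes its speed limit or range.

## Working session

There is one attempt and no reset: what is moved stays moved. The work goes in short steps, Python scripts to look and compute and a shell command to move; the robot and the scene stay as the last step left them, time stands still between calls to the robot, and variables do not carry over. Pictures are saved under pics/ and viewed, about 8 in all and at most 12, crops included, and the job is handed in when it is done.

```bash
mkdir -p pics; ls; python3 - <<'E'
from workcell import ctrl
import cv2
for n in("top","side"):
    im=ctrl.get_image(n);cv2.imwrite(f"pics/{n}0.png",im[:,:,::-1])
    c=ctrl.camera_info(n);print(n,c)
o=ctrl.get_obs();print(o['t'],o['ee_pos'],o['orientation'],o['width'])
E
```

```text
pics
top {'camera_matrix': array([[427.54944808,   0.        , 307.50381053],
       [  0.        , 427.54944808, 207.70249513],
       [  0.        ,   0.        ,   1.        ]]), 'R': array([[ 0.02613063, -0.99958726,  0.01193772],
       [-0.98248965, -0.02788374, -0.18421886],
       [ 0.18447569, -0.00691493, -0.98281275]]), 't': array([ 50.73426979, 564.23935757, 742.28262135])}
side {'camera_matrix': array([[472.29030731,   0.        , 323.88111325],
       [  0.        , 472.29030731, 203.92635031],
       [  0.        ,   0.        ,   1.        ]]), 'R': array([[ 8.82317232e-01, -4.70655165e-01, -1.33245047e-04],
       [-3.39680049e-01, -6.36587736e-01, -6.92368051e-01],
       [ 3.25781777e-01,  6.10933523e-01, -7.21544499e-01]]), 't': array([-459.2583332 ,  310.53006939,  799.91373867])}
0.1 [ 187.4277915  -595.69921772  221.99583381] [-3.10381397e+00 -4.76717761e-01  3.15340011e-04] 88.06218094550101
```

View pics/top0.png

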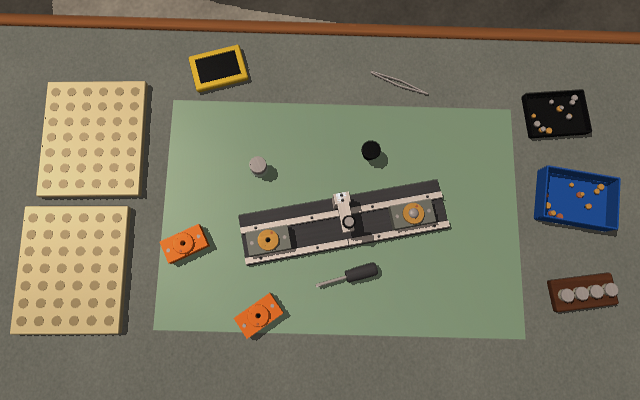

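View pics/side0.png

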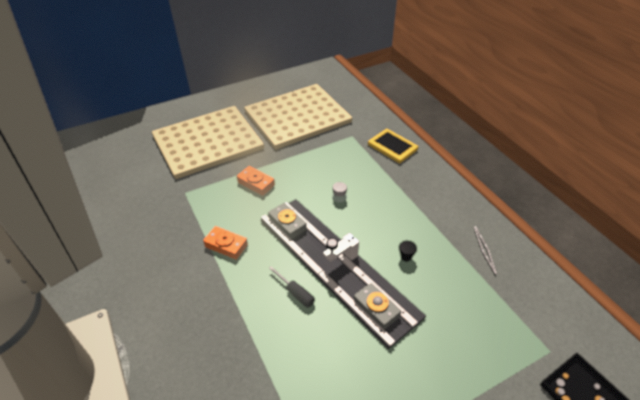

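```bash
cat > h.py <<'E'
import cv2,numpy as np
from workcell import ctrl
def cam(n):
    c=ctrl.camera_info(n);return c['camera_matrix'],c['R'],c['t']
def plane(n,uv,z):
    K,R,t=cam(n);d=R.T@np.linalg.inv(K)@[uv[0],uv[1],1];o=-R.T@t
    return o+d*(z-o[2])/d[2]
def proj(n,X):
    K,R,t=cam(n);p=K@(R@np.array(X,float)+t);return p[:2]/p[2]
def tri(a,b):
    P=[K@np.c_[R,t] for K,R,t in (cam("top"),cam("side"))]
    X=cv2.triangulatePoints(P[0],P[1],np.array(a,float),np.array(b,float))[:,0];return X[:3]/X[3]
def brass(im,lo=(14,120,90),hi=(28,255,255)):
    m=cv2.inRange(cv2.cvtColor(im,cv2.COLOR_RGB2HSV),lo,hi)
    cs,_=cv2.findContours(m,cv2.RETR_EXTERNAL,cv2.CHAIN_APPROX_NONE);out=[]
    for c in cs:
        if cv2.contourArea(c)>60: out.append((cv2.fitEllipse(cv2.convexHull(c)),cv2.contourArea(c)))
    return out
E
python3 - <<'E'
from h import *
T=cv2.imread("pics/top0.png");S=cv2.imread("pics/side0.png")
for n,i in(("top",T),("side",S)):
    for e,a in brass(i[:,:,::-1]): print(n,np.round(e[0],1),np.round(e[1],1),a,np.round(plane(n,e[0],37),1))
a=cv2.resize(T[170:280,230:460],None,fx=3.4,fy=3.4,interpolation=2)
b=cv2.resize(S[195:350,255:430],None,fx=3.4,fy=3.4,interpolation=2)
cv2.imwrite("pics/c0.png",a);cv2.imwrite("pics/c1.png",b)
E
```

```text
top [267.6 239.6] [20.7 21.1] 317.0 [502.9 138.8  37. ]
top [413. 213.] [20.5 21.6] 328.0 [ 560.9 -134.2   37. ]
top [216.8  67.4] [52.  64.9] 1843.0 [847.4 255.9  37. ]
side [377.1 302. ] [18.7 21.2] 290.5 [ 559.6 -135.7   37. ]
side [286.5 216.3] [12.7 16.4] 150.0 [502.4 137.6  37. ]
side [392.6 145.3] [28.2 50.7] 903.0 [839.8 231.1  37. ]
```

View pics/c0.png

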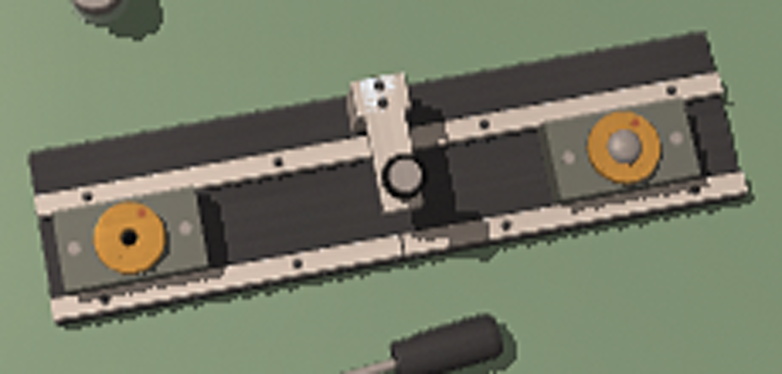

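View pics/c1.png

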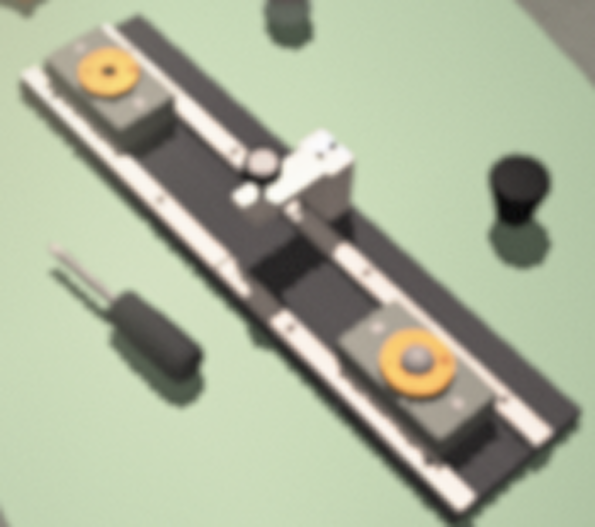

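```bash
python3 - <<'E'
from h import *
f=lambda p:(p[0]/3.4+230-.35,p[1]/3.4+170-.35)
g=lambda p:(p[0]/3.4+255-.35,p[1]/3.4+195-.35)
ct,cs=f((404,177)),g((263,161))
print("cap",plane("top",ct,86),plane("side",cs,86),tri(ct,cs))
O=(plane("top",(267.6,239.6),37)+plane("side",(286.5,216.3),37))/2
C=(plane("top",(413,213),37)+plane("side",(377.1,302),37))/2
y=(O-C)/np.linalg.norm(O-C);x=np.array([y[1],-y[0],0]);print("yaw",np.degrees(np.arctan2(-y[0],y[1])))
def rel(n,P): d=P-O;print(n,"x %.1f y_from_open %.1f"%(d@x,d@y),np.round(P,1))
rel("captop",plane("top",ct,86));rel("capside",plane("side",cs,86))
rel("index",plane("top",f((402,243)),16)); rel("head",plane("top",f((402,207)),56));
rel("headside",plane("side",g((238,190)),56))
for p,z in(((37,213),16),((723,94),16),((54,309),16),((746,192),16),((31,153),10),((706,33),10)): rel("end",plane("top",f(p),z))
rel("capped",C)
o=ctrl.get_obs();from scipy.spatial.transform import Rotation as R
print(R.from_rotvec(o['orientation']).as_matrix().round(3),o['ee_pos'])
E
```

```text
cap [533.14943295  -6.76907495  86.        ] [534.92278201  -6.20124758  86.        ] [533.77579598  -6.90126809  87.13944864]
yaw 11.9289987116288
captop x -0.0 y_from_open -148.1 [533.1  -6.8  86. ]
capside x 1.8 y_from_open -147.9 [534.9  -6.2  86. ]
index x -27.5 y_from_open -149.0 [506.4 -13.3  16. ]
head x -11.9 y_from_open -147.9 [521.5  -9.   56. ]
headside x -7.2 y_from_open -136.7 [523.8   2.9  56. ]
end x 26.2 y_from_open 50.6 [517.8 193.1  16. ]
end x 23.6 y_from_open -348.4 [ 597.7 -197.8   16. ]
end x -28.8 y_from_open 49.5 [464.2 180.7  16. ]
end x -34.2 y_from_open -347.7 [ 540.9 -209.1   16. ]
end x 62.0 y_from_open 49.4 [553.  199.3  10. ]
end x 61.8 y_from_open -349.5 [ 635.3 -191.    10. ]
capped x 0.0 y_from_open -279.1 [ 560.3 -134.9   37. ]
[[ 0.954  0.3   -0.   ]
 [ 0.3   -0.954  0.001]
 [ 0.    -0.001 -1.   ]] [ 187.4277915  -595.69921772  221.99583381]
```

```bash
python3 -m inch '[{"xyz":[52.4,-63.4,10],"spin":-84.4},{"xyz":[52.4,-63.4,10],"spin":-84.4},{"xyz":[52.4,-63.4,10],"spin":-84.4},{"xyz":[52.4,-63.4,10],"spin":-84.4},{"xyz":[52.4,-63.4,10],"spin":-84.4},{"xyz":[52.4,-63.4,10],"spin":-84.4},{"xyz":[52.4,-63.4,10],"spin":-84.4},{"xyz":[52.4,-63.4,10],"spin":-84.4},{"xyz":[52.4,-63.4,10],"spin":-84.4},{"xyz":[52.4,-63.4,10],"spin":-84.4},{"xyz":[52.4,-63.4,10],"spin":-84.4},{"xyz":[52.4,-63.4,10],"spin":-84.4},{"xyz":[52.4,-63.4,10],"spin":-84.4},{"xyz":[52.4,-63.4,10],"spin":-84.4},{"xyz":[52.4,-63.4,10],"spin":-84.4},{"xyz":[52.4,-63.4,10],"spin":-84.4},{"xyz":[52.4,-63.4,10],"spin":-84.4},{"xyz":[52.4,-63.4,10],"spin":-84.4},{"xyz":[52.4,-63.4,10],"spin":-84.4},{"xyz":[52.4,-63.4,10],"spin":-84.4}]' 0; cat >> h.py <<'E'
from scipy.spatial.transform import Rotation as Ro
YD=np.array([-.2067,.9784,0]);XD=np.array([.9784,.2067,0]);PIN=np.array([533.8,-6.5,0])
def st():
    o=ctrl.get_obs();M=Ro.from_rotvec(o['orientation']).as_matrix();d=np.array(o['ee_pos'])-PIN
    print("t",round(o['t'],2),"ee",np.round(o['ee_pos'],1),"stand xyz %.1f %.1f %.1f"%(d@XD,d@YD,o['ee_pos'][2]),"F",np.round(o['ft_force'],1),"w",round(o['width'],1))
    print("tool x,y in stand:",np.round([M[:,0]@XD,M[:,0]@YD,M[:,1]@XD,M[:,1]@YD],3))
E
python3 -c "from h import *;st()"
```

```text
t: 2.1
ee_pos: [496.1, 165.4, 122.7]
orientation: [-1.98, -2.437, 0.001]
ft_force: [0.3, -0.3, 0.4]
width: 87.7
t 2.1 ee [496.1 165.4 122.7] stand xyz -1.3 176.0 122.7 F [ 0.3 -0.3  0.4] w 87.7
tool x,y in stand: [ 0.002  1.     1.    -0.002]
```

```bash
python3 -m inch '[{"xyz":[0.1,0.1,3],"spin":0},{"xyz":[0.1,0.1,6],"spin":0},{"xyz":[0.1,0.1,8.5],"spin":0},{"xyz":[0.1,0.1,9.8],"spin":0},{"xyz":[0.1,0.1,10.35],"spin":0},{"xyz":[0.1,0.1,10.35],"spin":0},{"xyz":[0.1,0.1,10.35],"spin":0}]' 0; python3 - <<'E'
from h import *
st()
a=ctrl.get_image("top")[170:280,220:350,::-1];b=ctrl.get_image("side")[160:280,240:370,::-1]
cv2.imwrite("pics/g.png",np.hstack([cv2.resize(i,(390,360),interpolation=2) for i in(a,b)]))
E
```

```text
t: 2.8
ee_pos: [497.4, 166.6, 20.1]
orientation: [-1.981, -2.437, -0.001]
ft_force: [-0.5, -0.3, 0.3]
width: 87.6
t 2.8 ee [497.4 166.6  20.1] stand xyz 0.2 176.8 20.1 F [-0.5 -0.3  0.3] w 87.6
tool x,y in stand: [ 0.002  1.     1.    -0.002]
```

View pics/g.png

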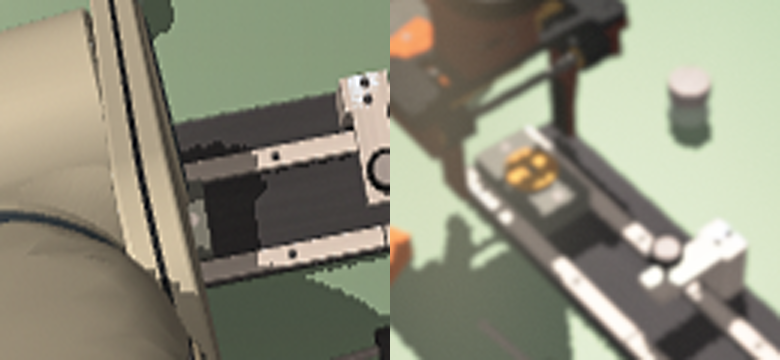

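```bash
python3 -m inch '[{"xyz":[0,0,0],"spin":0},{"xyz":[0,0,0],"spin":0},{"xyz":[0,0,0],"spin":0},{"xyz":[0,0,0],"spin":0},{"xyz":[0,0,0],"spin":0},{"xyz":[0,0,0],"spin":0},{"xyz":[0,0,0],"spin":0},{"xyz":[0,0,0],"spin":0}]' 1; python3 -c "from h import *;st()"
```

```text
t: 3.7
ee_pos: [496.5, 166.6, 20.1]
orientation: [-1.98, -2.437, 0.001]
ft_force: [-4.5, -0.6, 4.9]
width: 44.5
t 3.7 ee [496.5 166.6  20.1] stand xyz -0.7 177.1 20.1 F [-4.5 -0.6  4.9] w 44.5
tool x,y in stand: [ 0.002  1.     1.    -0.002]
```

```bash
python3 -m inch '[{"xyz":[-0.5,0,0],"spin":0},{"xyz":[-1.5,0,0],"spin":0},{"xyz":[-2.5,0,0],"spin":0},{"xyz":[-3.5,0,0],"spin":0},{"xyz":[-4.5,0,0],"spin":0},{"xyz":[-5.5,0,0],"spin":0},{"xyz":[-6.5,0,0],"spin":0},{"xyz":[-7.5,0,0],"spin":0},{"xyz":[-8.5,0,0],"spin":0},{"xyz":[-9.5,0,0],"spin":0},{"xyz":[-10.5,0,0],"spin":0},{"xyz":[-11.5,0,0],"spin":0},{"xyz":[-12.5,0,0],"spin":0},{"xyz":[-13.3,0,0],"spin":0},{"xyz":[-13.8,0,0],"spin":0},{"xyz":[-13.8,0,0],"spin":0}]'; python3 - <<'E'
from h import *
st()
a=ctrl.get_image("top");b=ctrl.get_image("side")
print([(np.round(e[0],1),np.round(e[1],1)) for e,_ in brass(b,(10,90,40))])
cv2.imwrite("pics/m.png",np.hstack([cv2.resize(i[:,:,::-1],(390,480),interpolation=2) for i in(a[170:290,300:397],b[190:310,290:387])]))
E
```

```text
t: 5.3
ee_pos: [525.2, 30.9, 20.1]
orientation: [-1.981, -2.437, 0.0]
ft_force: [-0.6, -2.5, 5.7]
width: 44.7
t 5.3 ee [525.2  30.9  20.1] stand xyz -0.7 38.4 20.1 F [-0.6 -2.5  5.7] w 44.7
tool x,y in stand: [ 0.002  1.     1.    -0.002]
[(array([377.2, 301.8]), array([19.8, 22.3])), (array([328.6, 255.3]), array([16.5, 19.2])), (array([224.8, 242. ]), array([30.3, 44.3])), (array([255.3, 179.9]), array([25.1, 37.4])), (array([393. , 145.5]), array([30.7, 49.9])), (array([257.4,  -5.4]), array([ 40.5, 106.3]))]
```

View pics/m.png

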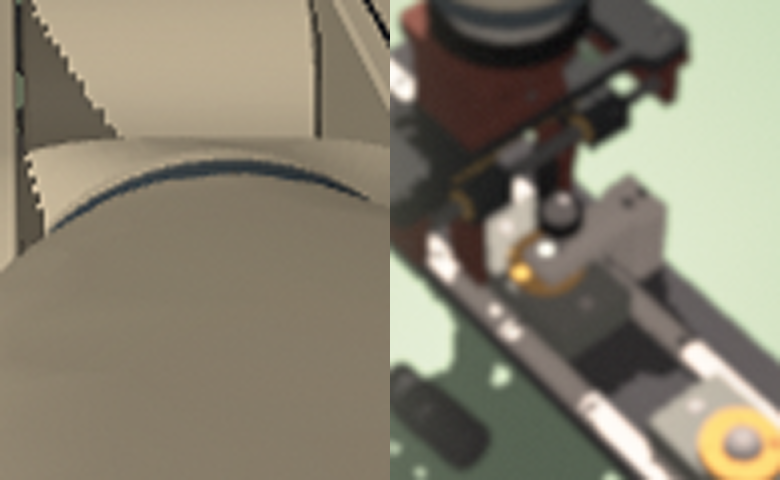

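```bash
python3 -m inch '[{"xyz":[-0.4,0,0],"spin":0},{"xyz":[-0.8,0,0],"spin":0},{"xyz":[-0.98,0,0],"spin":0},{"xyz":[-0.98,0,0],"spin":0},{"xyz":[-0.98,0,0],"spin":0}]'; python3 -c "from h import *;st()"; python3 -m inch '[{"xyz":[0,0,0],"spin":0},{"xyz":[0,0,0],"spin":0},{"xyz":[0,0,0],"spin":0},{"xyz":[0,0,0],"spin":0},{"xyz":[0,0,-1],"spin":0},{"xyz":[0,0,-3],"spin":0},{"xyz":[0,0,-6],"spin":0},{"xyz":[0,0,-10],"spin":0},{"xyz":[4,0,-14],"spin":0},{"xyz":[8,0,-14],"spin":0},{"xyz":[12,0,-14],"spin":0},{"xyz":[16,0,-14],"spin":0},{"xyz":[20,0,-14],"spin":0},{"xyz":[24,0,-14],"spin":0},{"xyz":[24,0,-14],"spin":0}]' 0.42; python3 - <<'E'
from h import *
st()
a=ctrl.get_image("top");b=ctrl.get_image("side")
for n,i in(("top",a),("side",b)):
    for e,A in brass(i,(12,110,60)): print(n,np.round(e[0],1),np.round(e[1],1),A,np.round(plane(n,e[0],37),1))
    cv2.imwrite(f"pics/p_{n}.png",i[:,:,::-1])
cv2.imwrite("pics/p.png",np.hstack([cv2.resize(i[:,:,::-1],(390,480),interpolation=2) for i in(a[170:290,300:397],b[190:310,290:387])]))
E
```

```text
t: 5.9
ee_pos: [527.2, 21.4, 20.1]
orientation: [-1.98, -2.438, 0.001]
ft_force: [-2.2, 3.4, 4.7]
width: 44.5
t 5.9 ee [527.2  21.4  20.1] stand xyz -0.7 28.7 20.1 F [-2.2  3.4  4.7] w 44.5
tool x,y in stand: [ 0.002  1.     1.    -0.002]
t: 7.4
ee_pos: [477.5, 260.1, 161.1]
orientation: [-1.975, -2.442, -0.003]
ft_force: [-0.1, -1.7, -0.3]
width: 51.0
t 7.4 ee [477.5 260.1 161.1] stand xyz 0.0 272.5 161.1 F [-0.1 -1.7 -0.3] w 51.0
tool x,y in stand: [-0.003  1.     1.     0.003]
top [255.4 317.9] [29.6 53.8] 815.0 [360.6 154.7  37. ]
top [195.3 238.8] [20.6 30. ] 292.5 [500.7 273.4  37. ]
top [345.1 225.4] [19.5 20.7] 92.5 [533.6  -5.6  37. ]
top [413.1 213. ] [20.9 21.8] 333.0 [ 560.9 -134.3   37. ]
top [217.2  67.7] [51.6 66. ] 1927.0 [846.8 255.2  37. ]
top [312.7  27.9] [  13.5 1259. ] 6861.0 [941.8  65.1  37. ]
side [377.1 302. ] [19.2 21.4] 301.0 [ 559.6 -135.7   37. ]
side [331.7 259.2] [13.8 18.4] 92.0 [532.9  -9.8  37. ]
side [219.8 235.5] [16.9 32.5] 263.0 [357.  153.9  37. ]
side [254.8 178.1] [21.5 37.4] 363.0 [487.8 282.3  37. ]
side [392.3 145.7] [30.6 48.6] 920.5 [838.3 230.2  37. ]
side [1694.5  450. ] [ 402.5 2822.4] 40009.5 [ 2139.8 -1265.     37. ]
```

View pics/p.png

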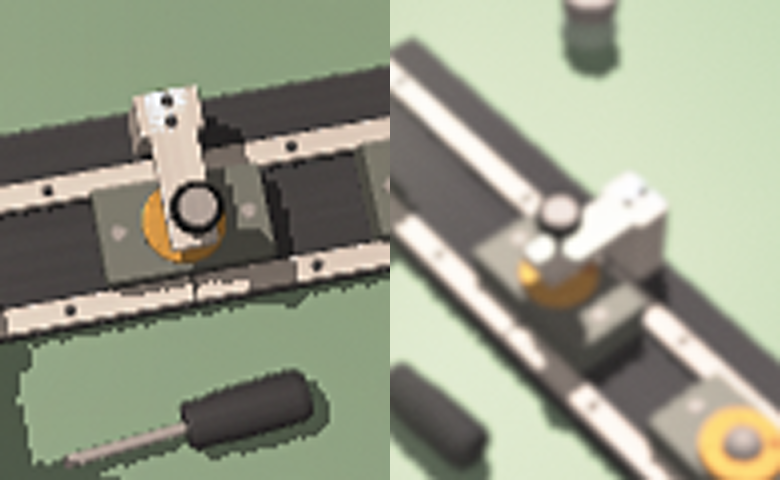

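```bash
python3 -m inch '[{"xyz":[-4,-0.1,0],"spin":0},{"xyz":[-8,-0.1,0],"spin":0},{"xyz":[-12,-0.1,0],"spin":0},{"xyz":[-16,-0.1,0],"spin":0},{"xyz":[-20,-0.1,0],"spin":0},{"xyz":[-24,-0.1,0],"spin":0},{"xyz":[-26.5,-0.1,0],"spin":0},{"xyz":[-27.25,-0.1,2],"spin":0},{"xyz":[-27.25,-0.1,5],"spin":0},{"xyz":[-27.25,-0.1,6.3],"spin":0},{"xyz":[-27.25,-0.1,6.3],"spin":0},{"xyz":[-27.25,-0.1,6.3],"spin":0}]' 1; python3 - <<'E'
from h import *
st()
f=lambda p:(p[0]*97/390+300-.4,p[1]/4+170-.4)
for n,p,z in(("s1",(119,233),32),("s2",(248,210),32),("idx",(195,289),16),("cap",(197,207),86)):
    d=plane("top",f(p),z)-PIN;print(n,round(d@XD,1),round(d@YD,1))
E
```

```text
t: 8.7
ee_pos: [533.3, -10.2, 98.1]
orientation: [-1.978, -2.44, 0.001]
ft_force: [0.1, -0.6, 0.2]
width: 0.5
t 8.7 ee [533.3 -10.2  98.1] stand xyz -1.2 -3.6 98.1 F [ 0.1 -0.6  0.2] w 0.5
tool x,y in stand: [-0.  1.  1.  0.]
s1 1.4 30.8
s2 1.3 -31.2
idx -29.6 -1.1
cap -0.1 -0.5
```

```bash
python3 -m inch '[{"xyz":[0.3,0.1,0.3],"spin":0},{"xyz":[0.3,0.1,0.7],"spin":0},{"xyz":[0.3,0.1,1.1],"spin":0},{"xyz":[0.3,0.1,1.4],"spin":0},{"xyz":[0.3,0.1,1.7],"spin":0},{"xyz":[0.3,0.1,2.0],"spin":0},{"xyz":[0.3,0.1,2.2],"spin":0},{"xyz":[0.3,0.1,2.2],"spin":0}]'; python3 -c "from h import *;st()"
```

```text
t: 9.5
ee_pos: [533.6, -7.1, 75.7]
orientation: [-1.978, -2.44, 0.001]
ft_force: [-0.4, -0.2, -0.4]
width: 0.5
t 9.5 ee [533.6  -7.1  75.7] stand xyz -0.3 -0.6 75.7 F [-0.4 -0.2 -0.4] w 0.5
tool x,y in stand: [-0.001  1.     1.     0.001]
```

```bash
python3 - <<'E'
from h import *
b=ctrl.get_image("side");a=ctrl.get_image("top")
cv2.imwrite("pics/q.png",np.hstack([cv2.resize(b[200:300,280:390,::-1],(528,480),interpolation=2)]))
E
```

```text
(no output)
```

View pics/q.png

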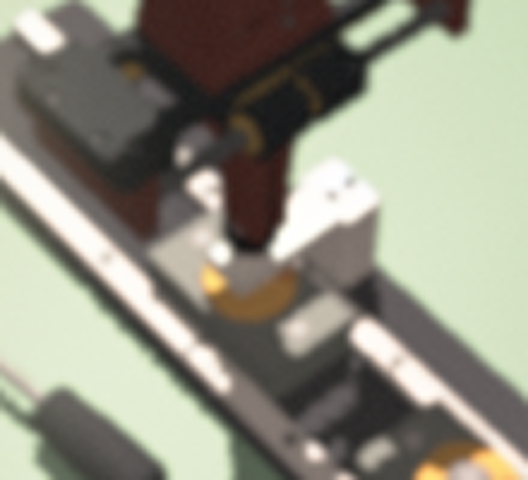

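```bash
python3 -m inch '[{"xyz":[0,0,0.3],"spin":0},{"xyz":[0,0,0.5],"spin":0},{"xyz":[0,0,0.7],"spin":0},{"xyz":[0,0,0.85],"spin":0},{"xyz":[0,0,0.95],"spin":0}]'; python3 -m inch '[{"xyz":[0,0,0.1],"spin":0},{"xyz":[0,0,0.15],"spin":0},{"xyz":[0,0,0.15],"spin":0}]'
```

```text
t: 10.1
ee_pos: [533.5, -7.3, 66.2]
orientation: [-1.977, -2.44, 0.002]
ft_force: [-1.9, 0.6, 13.9]
width: 0.3
t: 10.4
ee_pos: [533.5, -7.3, 66.1]
orientation: [-1.978, -2.44, 0.001]
ft_force: [-5.0, 1.5, 20.3]
width: 0.4
```

```bash
python3 -m inch '[{"xyz":[0,0,-0.5],"spin":0},{"xyz":[0,0,-2],"spin":0},{"xyz":[0,0,-5],"spin":0},{"xyz":[0,0,-9],"spin":0},{"xyz":[4,0,-10],"spin":0},{"xyz":[8,0,-10],"spin":0},{"xyz":[12,0,-10],"spin":0},{"xyz":[16,0,-10],"spin":0},{"xyz":[20,0,-10],"spin":0},{"xyz":[24,0,-10],"spin":0},{"xyz":[24,0,-10],"spin":0},{"xyz":[24,0,-10],"spin":0}]'; python3 - <<'E'
from h import *
a=ctrl.get_image("top");b=ctrl.get_image("side")
for n,i in(("top",a),("side",b)):
    for e,A in brass(i,(12,110,60)):
        if 300<e[0][0]<430 and e[0][1]>190: print(n,np.round(e[0],1),np.round(plane(n,e[0],37),1))
for z in(66,86): print("cap expected",z,[proj(n,[533.8,-7,z]).round(1) for n in("top","side")])
cv2.imwrite("pics/f.png",np.hstack([cv2.resize(i[:,:,::-1],(390,480),interpolation=2) for i in(a[170:290,300:397],b[190:310,290:387])]))
E
```

```text
t: 11.6
ee_pos: [483.4, 228.0, 165.7]
orientation: [-1.975, -2.443, 0.003]
ft_force: [-0.3, -0.6, 0.2]
width: 0.3
top [345.4 225. ] [534.3  -6.1  37. ]
top [413.1 213. ] [ 560.9 -134.3   37. ]
side [377.1 302. ] [ 559.6 -135.7   37. ]
side [331.9 258.7] [533.9  -8.9  37. ]
cap expected 66 [array([347.4, 223. ]), array([331.6, 249. ])]
cap expected 86 [array([348.6, 221.3]), array([331.7, 242.5])]
```

View pics/f.png

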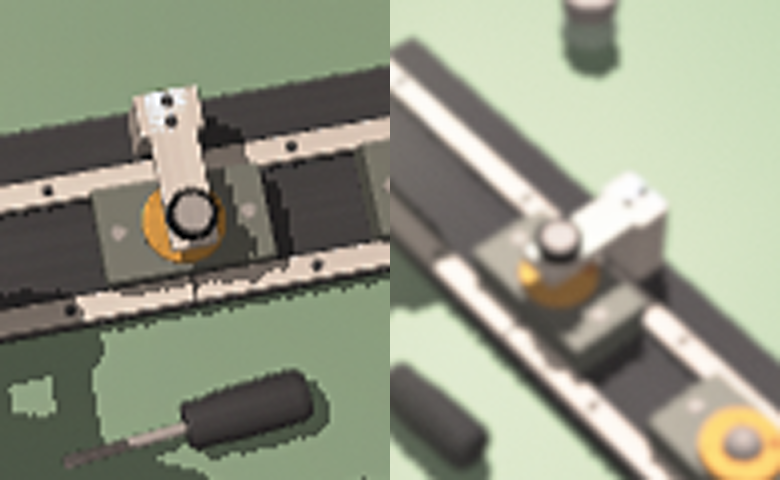

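```bash
python3 -c "
from workcell import ctrl
print(ctrl.close_job())"
```

```text
the job is handed in; nothing more can be done
None
```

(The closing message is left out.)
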